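# Vent the bench pressure pot and release its pressure cap

### The job

Vent the bench pressure pot and unlock it. First turn the dial on its deck until the pointer stands at the single long mark and leave it there; then turn the pressure cap anticlockwise to its first stop without pressing, press it down there while bearing only lightly on the stop (never forcing it), turn it on past the stop until it is free, and let go so that it springs up. Leave the slide box, the jar and the wash bottle where they stand.

Things in the scene. Friction and masses are not known exactly. Their poses are not given: they have to be found in the camera images.
- machine: The bench pressure pot, fixed: a cream housing 220 x 380 x 80 mm high, a round steel pot (150 mm across, top 150 mm above the table) on its left half (+y of the machine), a dial on its right half. Origin on the table under the housing's centre; x points away from its vented front, y to the pot. In this frame the dial's axis is at x -30, y -100 mm, the pot's and cap's axis at x 0, y 90 mm.
- dial_grip (a point): On the black dial's vertical axis, half-way up its bar, 106 mm above the table. Dial: a disc 72 mm across (top 94 mm above the table) with an upright bar 62 mm long, 14 thick, 24 high (top 118 mm above the table). Site x runs along the bar to the pointer end, with a thin nose and a white line. Short ticks lie round it, and a single long, thick mark.
- dial (a joint): Angle of the dial in rad, growing anticlockwise from above: 0 when the pointer points along the machine's +x axis, 2.0 when it stands at the long mark. Limits -0.4 and 3.4. It stays where it is left; friction torque about 0.07 N m.
- cap_top (a point): Centre of the flat top face of the aluminium pressure cap, on its vertical axis, 180 mm above the table while locked; turns, sinks and rises with the cap. Cap: a disc 124 mm across, with a boss in the middle 32 mm across, 4 mm high, and two upright fins on the face along point +x and -x, each 30 mm long (from 30 to 60 mm off the axis), 14 mm thick, 30 mm high. It cannot tilt.
- cap (a joint): Angle of the cap in rad, growing anticlockwise from above (to open): 0 when the +x fin points along the machine's +x. Starts between 0 and 0.15. The first stop is somewhere between 0.35 and 0.95, different each time, and can only be felt. Past it the cap turns on, gets free at about 1.4 and ends at 1.6. Friction 0.1 N m: stays where it is left.
- plunger (a joint): Height of the cap in m, growing downwards: 0 locked (spring pushes up with 8 N), 0.010 fully pressed (13 N), -0.012 free, sprung up. It sinks only at the stop (within 0.07 rad), and binds there if pushed hard against the stop: bear on it lightly. It must be 0.007 down to pass, kept down for 0.36 rad of turning; then it may rise to 0 and turns on unpressed till free.
- slide_box: Closed grey-green slide box, 182 x 92 x 34 mm, standing loose beside the machine; origin under its centre. A bystander.
- jar: Glass jar with a metal lid, 76 mm across, 95 mm high, loose; origin under its centre. A bystander.
- wash_bottle: White plastic bottle, 64 mm across, 160 mm high, loose behind the machine; origin under its centre. A bystander.
- catch (a joint): Give of the hidden spring catch that makes the first stop, in rad: 0 at rest, growing by 0.05 for each 1 N m of torque borne on the stop (1 N m is 22 N on a fin, 46 mm off the axis). Unlike the rest it shows only load, not where the stop is. Over 0.065 (28 N on a fin) the stop is being forced.

How it is judged:
By the outcome, as a careful person would: the job done as asked, in the order asked, and still so for the second after the job is handed in, with the robot touching nothing.
It also fails if it takes over 51 s, if anything falls off the work surface, if the arm or the gripper's body presses on something with over 40 N, if the wrist force passes 120 N, or if a joint passes its speed limit or range.

### The arm

A 6-joint arm with a two-finger parallel gripper is mounted at the origin on the work surface. World frame = base frame: x ahead of the robot, y to its left, z up, the work surface at z = 0. Lengths are in m, angles in degrees, forces in N, time in s.
With the tool pointing down it reaches from about 0.375 to 0.9 m from the base axis. Payload 3.1 kg.
Tool frame: the origin (TCP) lies midway between the tips of the shut fingers; the grasp point (between the pads) lies 19 mm behind it; z points along the fingers, y is the line along which they close (so a half turn about z gives the same grasp; the last joint's range is limited). The gripper opens to 87 mm and grips with 3 to 60 N. Pads are 19 mm wide; open, the fingers measure 117 mm over their backs; the gripper's body (75 mm by 190 mm) begins 51 mm behind the grasp point.
Start: joints at [62.252, 30.224, 82.088, -0, 67.689, -10.227], TCP at [0.188, 0.596, 0.223] pointing down, gripper open.
Joint ranges: [-176.69, 176.69], [-43.24, 126.21], [12.49, 139.97], [-82, 262], [0, 151.66], [-163.58, 163.58]. Speed limits (degrees/s): [159.86, 159.86, 180, 180, 180, 180].

### API

Orientations are given as a 3x3 rotation matrix whose columns are the frame's x, y, z axes.
In Python, from rig import read_state, capture, camera_info, hand_in gives the robot as it stands.
- The arm moves only by the tool drive_tool, never from a script. Its argument "motion" is a list of rows, each a list of 2 entries, a list of its own where there are three numbers: the shift along the tool's x, y, z in mm, then the turn, a rotation vector about the tool's x, y, z in rad. A call has 1 to 5 rows; each row shifts and turns the commanded pose from where the row before left it, along the tool's axes as they then stand; what a row does not reach is not made up. A row lasts 1/10 s, in which the tool goes at most 50 mm and 8.59 degrees, less where a joint would pass 70% of its speed; a pose out of reach is approached as far as the arm can. A call is refused whole if a number of a shift passes 50 or a number of a turn 0.15, either way. A call with a gripper value outside its range is refused whole. "gripper" is the opening, from 0 (shut) to 1 (fully open), set as the call begins (left out, the last holds). The fingers move at their own pace and stop on an object; the grip force is fixed at half the most. Time passes only in rows, so rows that do not move let the fingers close. It gives the time, the measured TCP pose, the force, the opening and the grip force at its end, in the units of the state.
- read_state(): the state, without advancing time (a new reading comes with each control period).
- capture(name): name is "scene" or "top" or "wrist"; returns the picture (384x512x3 uint8, red, green, blue); there is no depth.
- camera_info(name): a dict with "fovy" (degrees; the focal length in pixels is half the picture's height over the tangent of half this angle, whatever the lens; pixels are square), "cx", "cy" (the principal point, pixels), "k1" (the pictures are not rectified: a ray, as slopes to the right and down, at radius r is drawn at 1 + k1 r^2 times it, then the intrinsics apply), "xyz" and "orientation" of the camera in the world; the wrist camera has in their place "T_tool_cam" (4x4, takes a point from camera to tool coordinates, whose origin is the TCP and whose axes are the flange's). Camera axes: x right, y down, z forward; pixel columns grow to the right and rows downward; lengths in m; the calibration is good to about 2 mm. A picture is of the moment at which its call begins: read the wrist's pose just before it. camera_info takes no time and is no camera call.
- hand_in(): hands the job in; it is judged then, once.
The state is a dict: "time_s": time; "joint_positions": joint angles; "qvel": joint speeds; "tau": joint torques, N m; "position": TCP position; "tcp_rot": TCP orientation; "force": force on the tool from outside, world axes, zero at the start; "moment": the same for the moment, N m; "opening": opening from 0.0 (shut) to 1.0 (fully open); "grasp_force": force on a finger pad.
Only numpy, scipy, OpenCV 4.12 (cv2) and the standard library are available. Lean on these libraries where they do the work, as an engineer would, in place of code of your own. Each camera call takes 0.05 s, during which the arm holds its last target. There are 200 camera calls.

## Working session

There is one attempt and no reset: what is moved stays moved. The work goes in short steps, Python scripts to look and compute and a tool call to move; the robot and the scene stay as the last step left them, time stands still between calls to the robot, and variables do not carry over. Pictures are saved under pics/ and viewed, at most 10 in all, crops included, and the job is handed in when it is done.

Besides the shell and the picture viewer there is one more tool, called after "Request:" as name(argument=value, ...), one argument or row to a line, values as JSON. drive_tool: Moves the arm, as the interface text tells. Its arguments: {"type":"object","properties":{"motion":{"type":"array","items":{"type":"array"}},"gripper":{"type":"number"}},"required":["motion"]}

```bash
mkdir -p pics; ls
python3 - <<'E'
from rig import *
import cv2,json
for n in("scene","top"):
    cv2.imwrite(f"pics/{n}.png",cv2.resize(capture(n)[:,:,::-1],(768,576)))
    print(camera_info(n))
print(camera_info("wrist"));print(read_state())
E
```

```text
pics
{'fovy': 50.06636050559135, 'cx': 251.3375130242361, 'cy': 190.58598512755268, 'k1': -0.12393170676623047, 'xyz': array([ 1.02791803, -0.30417451,  1.02192885]), 'orientation': array([[ 0.59943641,  0.68422163, -0.41535136],
       [ 0.80041964, -0.51377007,  0.30881826],
       [-0.00209496, -0.5175723 , -0.85563691]])}
{'fovy': 44.04254784898151, 'cx': 261.5568354771977, 'cy': 182.64947775157844, 'k1': 0.04606820933323008, 'xyz': array([0.36301571, 0.01410991, 1.20633582]), 'orientation': array([[-1.11612171e-02, -9.79014981e-01,  2.03482415e-01],
       [-9.99933922e-01,  1.14878556e-02,  4.24130681e-04],
       [-2.75280689e-03, -2.03464236e-01, -9.79078509e-01]])}
{'fovy': 63.346042989973334, 'cx': 256.5513086089001, 'cy': 187.3881134794032, 'k1': -0.03611867349759443, 'T_tool_cam': array([[ 7.77330538e-05, -9.64951963e-01, -2.62426568e-01,
         7.17413211e-02],
       [ 9.99999480e-01, -1.91769246e-04,  1.00135107e-03,
         6.03880628e-04],
       [-1.01658102e-03, -2.62426509e-01,  9.64951446e-01,
        -1.61493843e-01],
       [ 0.00000000e+00,  0.00000000e+00,  0.00000000e+00,
         1.00000000e+00]])}
{'time_s': 0.1, 'joint_positions': array([ 6.22510671e+01,  3.02722588e+01,  8.21467839e+01, -1.19350267e-03,
        6.76897352e+01, -1.02275698e+01]), 'qvel': array([ 0.00471647, -0.16552631, -0.11880379,  0.04905803, -0.02687691,
       -0.08960409]), 'tau': array([-2.30919604e-04, -4.40984988e+01, -1.77149767e+01,  6.34672749e-02,
        5.33650769e-02, -4.56488181e-05]), 'position': array([0.18784166, 0.59543483, 0.22169685]), 'tcp_rot': array([[-9.53607013e-01,  3.01053009e-01, -8.66897156e-04],
       [ 3.01054089e-01,  9.53605570e-01, -1.68916519e-03],
       [ 3.18149695e-04, -1.87178270e-03, -9.99998198e-01]]), 'force': array([-0.30368175,  0.35776528,  0.21928101]), 'moment': array([-0.01319441, -0.00802293, -0.00183288]), 'grasp_force': 0.0, 'opening': 0.9971954113513198}
```

View pics/top.png

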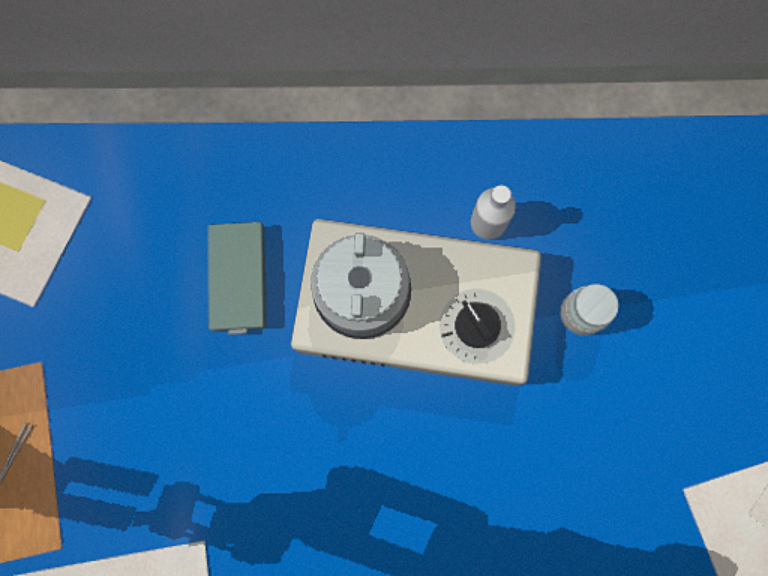

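View pics/scene.png

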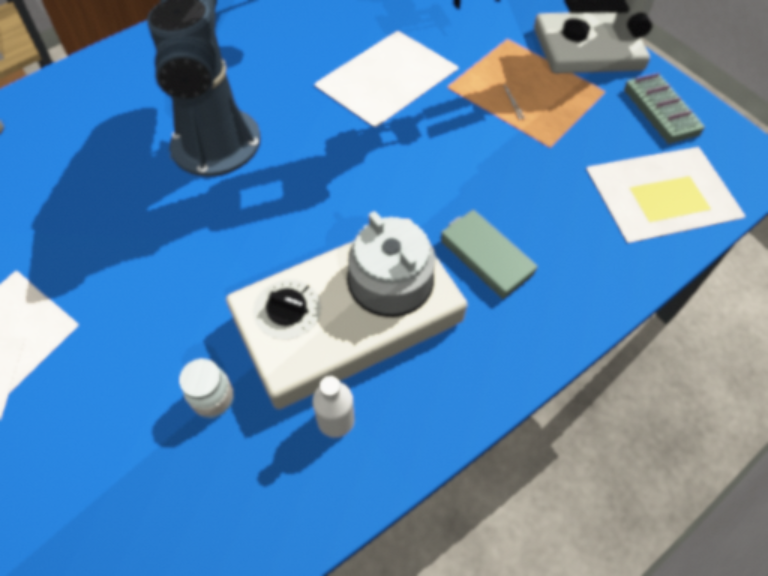

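The top view (768x576) shows the housing top corners at about (317,220), (540,251), (526,383) and (292,350). The cap boss is at (359,277), with fins at (360,240) and (357,305). The dial is at (477,325) with its pointer end near (465,302), and the long mark is at (447,333). In the scene view the bottle and jar stand behind and to the right of the machine, with the slide box on its left.

```bash
cat > h.py <<'E'
from rig import *
import numpy as np, cv2
from scipy.optimize import least_squares
def cam(n,st=None):
    c=camera_info(n); f=192/np.tan(np.radians(c["fovy"]/2))
    if n=="wrist":
        st=st or read_state(); T=c["T_tool_cam"]; R=st["tcp_rot"]@T[:3,:3]; p=st["position"]+st["tcp_rot"]@T[:3,3]
    else: R,p=c["orientation"],c["xyz"]
    return f,c["cx"],c["cy"],c["k1"],R,p
def ray(uv,z,C):
    f,cx,cy,k,R,p=C; d=np.array([(uv[0]-cx)/f,(uv[1]-cy)/f]); s=d.copy()
    for _ in range(20): s=d/(1+k*(s@s))
    v=R@np.array([*s,1]); return p+v*(z-p[2])/v[2]
def proj(P,C):
    f,cx,cy,k,R,p=C; q=R.T@(np.asarray(P)-p); s=q[:2]/q[2]; s=s*(1+k*(s@s)); return np.array([cx,cy])+f*s
def rz(a): return np.array([[np.cos(a),-np.sin(a)],[np.sin(a),np.cos(a)]])
E
python3 - <<'E'
from h import *
C=cam("top")
px=np.array([[317,220],[540,251],[526,383],[292,350],[359,277],[477,325]])/1.5
zs=[.08]*4+[.184,.095]
W=np.array([ray(p,z,C)[:2] for p,z in zip(px,zs)])
M=np.array([[.11,.19],[.11,-.19],[-.11,-.19],[-.11,.19],[0,.09],[-.03,-.1]])
r=least_squares(lambda q:((M@rz(q[2]).T+q[:2]-W)).ravel(),[.5,0,0])
print(r.x, r.fun.reshape(-1,2)*1e3)
q=r.x;A=M@rz(q[2]).T+q[:2];print(A[4:],W[4:])
f1=ray(np.array([360,238])/1.5,.21,C);f2=ray(np.array([357,300])/1.5,.21,C);d=(f1-f2)[:2];print("cap",np.arctan2(d[1],d[0])-q[2])
for n,u in(("ptr",[464,301]),("mark",[447,333])):
    d=ray(np.array(u)/1.5,.1 if n=="ptr" else .08,C)[:2]-A[5]; print(n,np.arctan2(d[1],d[0])-q[2])
E
```

```text
[ 0.55532748 -0.02576183 -0.15697099] [[ 4.68553191  7.52746965]
 [ 1.91723693 -5.26207866]
 [-3.87308262 -4.14326839]
 [ 0.01593648  4.72112652]
 [-2.1367629  -0.31017822]
 [-0.60885981 -2.53307089]]
[[ 0.56939692  0.06313165]
 [ 0.5100636  -0.11984255]] [[ 0.57153369  0.06344183]
 [ 0.51067246 -0.11730948]]
cap 0.10816111731882239
ptr 0.6837425165546893
mark 1.923079347052384
```

```bash
cat >> h.py <<'E'
def plan(x,y,z,yaw,n):
    """rows (tool mm, tool rotvec) to a tool-down pose, straight and even"""
    s=read_state(); R=s["tcp_rot"]; p=s["position"]; y0=np.arctan2(R[1,0],R[0,0]); dy=(np.radians(yaw)-y0+np.pi)%(2*np.pi)-np.pi
    d=(np.array([x,y,z])-p)/n*1000; print("from",p.round(4),np.degrees(y0).round(1),"j6",s["joint_positions"][5].round(1))
    for i in range(n):
        a=y0+dy*i/n; c,k=np.cos(a),np.sin(a)
        print([[round(v,1) for v in (d[0]*c+d[1]*k, d[0]*k-d[1]*c, -d[2])],[0,0,round(-dy/n,3)]],end=",\n" if i%5==4 else ",")
    print()
E
python3 -c "
from h import *
plan(.510,-.119,.25,30,18)"
```

```text
from [0.1878 0.5954 0.2217] 162.5 j6 -10.2
[[np.float64(-29.0), np.float64(-32.5), np.float64(-1.6)], [0, 0, np.float64(0.128)]],[[np.float64(-32.9), np.float64(-28.5), np.float64(-1.6)], [0, 0, np.float64(0.128)]],[[np.float64(-36.3), np.float64(-24.0), np.float64(-1.6)], [0, 0, np.float64(0.128)]],[[np.float64(-39.1), np.float64(-19.2), np.float64(-1.6)], [0, 0, np.float64(0.128)]],[[np.float64(-41.2), np.float64(-14.0), np.float64(-1.6)], [0, 0, np.float64(0.128)]],
[[np.float64(-42.7), np.float64(-8.6), np.float64(-1.6)], [0, 0, np.float64(0.128)]],[[np.float64(-43.4), np.float64(-3.1), np.float64(-1.6)], [0, 0, np.float64(0.128)]],[[np.float64(-43.5), np.float64(2.5), np.float64(-1.6)], [0, 0, np.float64(0.128)]],[[np.float64(-42.8), np.float64(8.1), np.float64(-1.6)], [0, 0, np.float64(0.128)]],[[np.float64(-41.4), np.float64(13.5), np.float64(-1.6)], [0, 0, np.float64(0.128)]],
[[np.float64(-39.3), np.float64(18.7), np.float64(-1.6)], [0, 0, np.float64(0.128)]],[[np.float64(-36.6), np.float64(23.6), np.float64(-1.6)], [0, 0, np.float64(0.128)]],[[np.float64(-33.3), np.float64(28.1), np.float64(-1.6)], [0, 0, np.float64(0.128)]],[[np.float64(-29.4), np.float64(32.1), np.float64(-1.6)], [0, 0, np.float64(0.128)]],[[np.float64(-25.1), np.float64(35.6), np.float64(-1.6)], [0, 0, np.float64(0.128)]],
[[np.float64(-20.3), np.float64(38.5), np.float64(-1.6)], [0, 0, np.float64(0.128)]],[[np.float64(-15.2), np.float64(40.8), np.float64(-1.6)], [0, 0, np.float64(0.128)]],[[np.float64(-9.9), np.float64(42.4), np.float64(-1.6)], [0, 0, np.float64(0.128)]],
```

Request:
drive_tool(
  motion=[
    [[-29,-32.5,-1.6],[0,0,0.128]],
    [[-33,-28.5,-1.6],[0,0,0.128]],
    [[-36.3,-24,-1.6],[0,0,0.128]],
    [[-39,-19,-1.6],[0,0,0.128]],
    [[-41,-14,-1.6],[0,0,0.128]],
  ],
  gripper=0.5,
)

```text
time_s: 0.6
position: [0.2779, 0.3962, 0.2303]
tcp_rot: [[-0.581, 0.814, -0.0], [0.814, 0.581, -0.001], [-0.0, -0.001, -1.0]]
force: [-0.1, -0.0, 0.7]
opening: 0.63
grasp_force: 0.0
```

Request:
drive_tool(
  motion=[
    [[-42.7,-8.6,-1.6],[0,0,0.128]],
    [[-43.4,-3,-1.6],[0,0,0.128]],
    [[-43.5,2.5,-1.6],[0,0,0.128]],
    [[-42.8,8,-1.6],[0,0,0.128]],
    [[-41.4,13.5,-1.6],[0,0,0.128]],
  ],
)

```text
time_s: 1.1
position: [0.368, 0.1981, 0.2385]
tcp_rot: [[0.02, 1.0, -0.0], [1.0, -0.02, -0.0], [-0.0, -0.0, -1.0]]
force: [0.9, -0.4, 0.2]
opening: 0.502
grasp_force: 0.0
```

Request:
drive_tool(
  motion=[
    [[-39.3,18.7,-1.6],[0,0,0.128]],
    [[-36.6,23.6,-1.6],[0,0,0.128]],
    [[-33.3,28,-1.6],[0,0,0.128]],
    [[-29.4,32,-1.6],[0,0,0.128]],
    [[-25,35.6,-1.6],[0,0,0.128]],
  ],
)

```text
time_s: 1.6
position: [0.4586, 0.0002, 0.2465]
tcp_rot: [[0.614, 0.79, -0.0], [0.79, -0.614, 0.0], [-0.0, -0.001, -1.0]]
force: [1.1, 0.1, 0.4]
opening: 0.498
grasp_force: 0.0
```

Request:
drive_tool(
  motion=[
    [[-20,38.5,-1.6],[0,0,0.128]],
    [[-15,40.8,-1.6],[0,0,0.128]],
    [[-10,42.4,-1.6],[0,0,0.128]],
    [[0,0,0],[0,0,0]],
  ],
)

```text
time_s: 2.0
position: [0.5163, -0.1219, 0.2515]
tcp_rot: [[0.865, 0.501, 0.004], [0.501, -0.865, -0.003], [0.002, 0.005, -1.0]]
force: [-0.7, -0.0, 0.3]
opening: 0.5
grasp_force: 0.0
```

Run:
```python
from h import *
np.save("w1.npy",[*read_state()["position"]]);s=read_state();im=capture("wrist")
cv2.imwrite("pics/w1.png",cv2.resize(im[:,:,::-1],(768,576)))
print(s["position"],s["tcp_rot"],s["time_s"],s["joint_positions"])
```

```text
[ 0.51632213 -0.12187996  0.25145593] [[ 0.865189    0.50143035  0.00394997]
 [ 0.50144299 -0.86518398 -0.00340783]
 [ 0.00170866  0.0049291  -0.99998639]] 2.0 [-2.53121540e+01  2.08009908e+01  9.38285476e+01 -8.79316641e-02
  6.50824167e+01  3.46293716e+01]
```

View pics/w1.png

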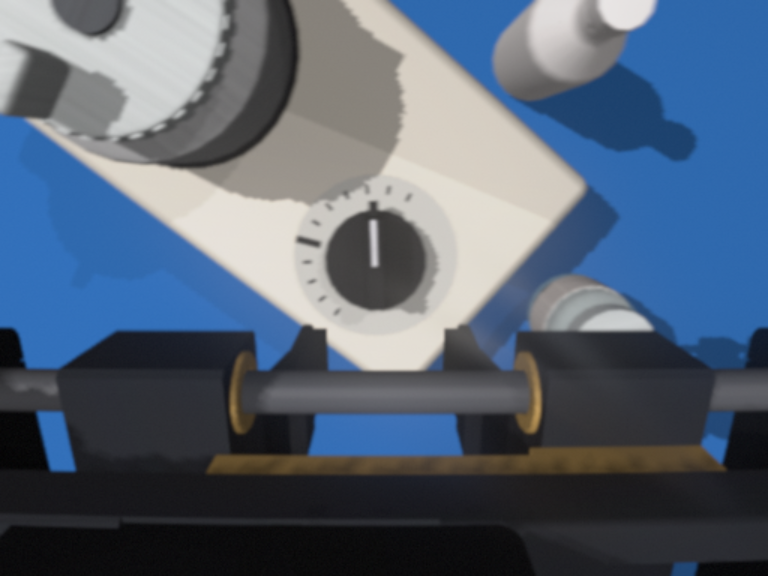

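The wrist view shows the dial disc at about (375,260), its white line from (374,220) to (375,267), the long mark at (308,241) and the light ring centred near (376,256).

Run:
```python
from h import *
C=cam("wrist")
c=ray(np.array([375.5,260])/1.5,.094,C); r=ray(np.array([376,256])/1.5,.081,C)
a=ray(np.array([374,220])/1.5,.118,C);b=ray(np.array([375,267])/1.5,.118,C);m=ray(np.array([308,241])/1.5,.081,C)
print(c,r,a,b,m)
d=a-b;e=m-(c+r)/2
print("bar",np.degrees(np.arctan2(d[1],d[0])),np.degrees(np.arctan2(a[1]-c[1],a[0]-c[0])),"mark",np.degrees(np.arctan2(e[1],e[0])))
plan((c[0]+r[0])/2,(c[1]+r[1])/2,.102,np.degrees(np.arctan2(d[1],d[0])),5)
```

```text
[ 0.51138452 -0.11222814  0.094     ] [ 0.51149883 -0.11228635  0.081     ] [ 0.53818063 -0.09621113  0.118     ] [ 0.51207238 -0.11200042  0.118     ] [ 0.49637352 -0.06449094  0.081     ]
bar 31.163973365106493 30.868291046930945 mark 107.50817219207795
from [ 0.5141 -0.1189  0.2509] 30.3 j6 34.6
[[np.float64(0.2), np.float64(-1.4), np.float64(29.8)], [0, 0, np.float64(-0.003)]],[[np.float64(0.2), np.float64(-1.4), np.float64(29.8)], [0, 0, np.float64(-0.003)]],[[np.float64(0.2), np.float64(-1.4), np.float64(29.8)], [0, 0, np.float64(-0.003)]],[[np.float64(0.2), np.float64(-1.4), np.float64(29.8)], [0, 0, np.float64(-0.003)]],[[np.float64(0.2), np.float64(-1.4), np.float64(29.8)], [0, 0, np.float64(-0.003)]],
```

Request:
drive_tool(
  motion=[
    [[0,-1,35],[0,0,-0.015]],
    [[0,-1,35],[0,0,0]],
    [[0,-1,35],[0,0,0]],
    [[0,-0.7,30],[0,0,0]],
    [[0,0,16],[0,0,0]],
  ],
)

```text
time_s: 2.55
position: [0.5085, -0.1107, 0.0979]
tcp_rot: [[0.853, 0.522, -0.006], [0.522, -0.853, 0.003], [-0.003, -0.005, -1.0]]
force: [-0.3, 0.4, -1.4]
opening: 0.499
grasp_force: 0.0
```

Request:
drive_tool(
  motion=[
    [[0,0,0],[0,0,0]],
    [[0,0,0],[0,0,0]],
    [[0,0,0],[0,0,0]],
  ],
)

```text
time_s: 2.85
position: [0.5119, -0.113, 0.1015]
tcp_rot: [[0.854, 0.521, 0.002], [0.521, -0.854, -0.001], [0.001, 0.002, -1.0]]
force: [1.3, 0.8, 1.1]
opening: 0.502
grasp_force: 0.0
```

Request:
drive_tool(
  motion=[
    [[0,1,3],[0,0,0]],
    [[0,0,0],[0,0,0]],
    [[0,0,0],[0,0,0]],
    [[0,0,0],[0,0,0]],
    [[0,0,0],[0,0,0]],
  ],
  gripper=0,
)

```text
time_s: 3.35
position: [0.5141, -0.1173, 0.0978]
tcp_rot: [[0.853, 0.522, 0.005], [0.522, -0.853, -0.006], [0.001, 0.008, -1.0]]
force: [2.2, -7.9, -2.0]
opening: 0.156
grasp_force: 30.0
```

Request:
drive_tool(
  motion=[
    [[0,2,0],[0,0,0]],
    [[0,0,0],[0,0,-0.1]],
    [[0,0,0],[0,0,-0.12]],
    [[0,0,0],[0,0,-0.12]],
    [[0,0,0],[0,0,-0.12]],
  ],
)

```text
time_s: 3.85
position: [0.5138, -0.117, 0.0978]
tcp_rot: [[0.531, 0.848, 0.002], [0.848, -0.531, -0.002], [-0.0, 0.003, -1.0]]
force: [-0.2, -3.1, 0.6]
opening: 0.158
grasp_force: 30.0
```

Request:
drive_tool(
  motion=[
    [[0,0,0],[0,0,-0.12]],
    [[0,0,0],[0,0,-0.12]],
    [[0,0,0],[0,0,-0.12]],
    [[0,0,0],[0,0,-0.12]],
    [[0,0,0],[0,0,-0.12]],
  ],
)

```text
time_s: 4.35
position: [0.5131, -0.1168, 0.0978]
tcp_rot: [[-0.041, 0.999, 0.001], [0.999, 0.041, -0.001], [-0.001, 0.001, -1.0]]
force: [-0.4, -4.3, 1.6]
opening: 0.163
grasp_force: 30.0
```

Request:
drive_tool(
  motion=[
    [[0,0,0],[0,0,-0.12]],
    [[0,0,0],[0,0,-0.12]],
    [[0,0,0],[0,0,-0.03]],
    [[0,0,0],[0,0,0]],
    [[0,0,0],[0,0,0]],
  ],
)

```text
time_s: 4.85
position: [0.5128, -0.1168, 0.0978]
tcp_rot: [[-0.3, 0.954, -0.0], [0.954, 0.3, -0.002], [-0.002, -0.001, -1.0]]
force: [-2.7, -5.0, 3.9]
opening: 0.153
grasp_force: 30.0
```

Request:
drive_tool(
  motion=[
    [[0,0,0],[0,0,0]],
    [[0,0,0],[0,0,0]],
    [[0,0,0],[0,0,0]],
    [[0,0,-20],[0,0,0]],
    [[0,0,-40],[0,0,0]],
  ],
  gripper=0.5,
)

```text
time_s: 5.35
position: [0.5106, -0.1144, 0.1552]
tcp_rot: [[-0.301, 0.954, -0.007], [0.954, 0.301, 0.004], [0.006, -0.006, -1.0]]
force: [1.0, -0.5, -0.1]
opening: 0.473
grasp_force: 0.0
```

Request:
drive_tool(
  motion=[
    [[0,0,-45],[0,0,0]],
    [[0,0,-45],[0,0,0]],
    [[0,0,-20],[0,0,0]],
    [[0,0,0],[0,0,0]],
    [[0,0,0],[0,0,0]],
  ],
  gripper=1,
)

```text
time_s: 5.85
position: [0.5124, -0.1152, 0.267]
tcp_rot: [[-0.301, 0.954, -0.0], [0.954, 0.301, 0.001], [0.001, -0.0, -1.0]]
force: [-1.7, 0.3, -0.8]
opening: 0.869
grasp_force: 0.0
```

Run:
```python
from h import *
s=read_state();im=capture("wrist")
np.savez("w2.npz",p=s["position"],R=s["tcp_rot"],im=im)
cv2.imwrite("pics/w2.png",cv2.resize(im[:,:,::-1],(768,576)))
print(s["position"],s["time_s"],s["qvel"])
```

```text
[ 0.51241698 -0.11523608  0.26695309] 5.85 [-0.09252269  1.71529301  1.72716934 -0.14973516  0.02860047 -0.13301309]
```

View pics/w2.png

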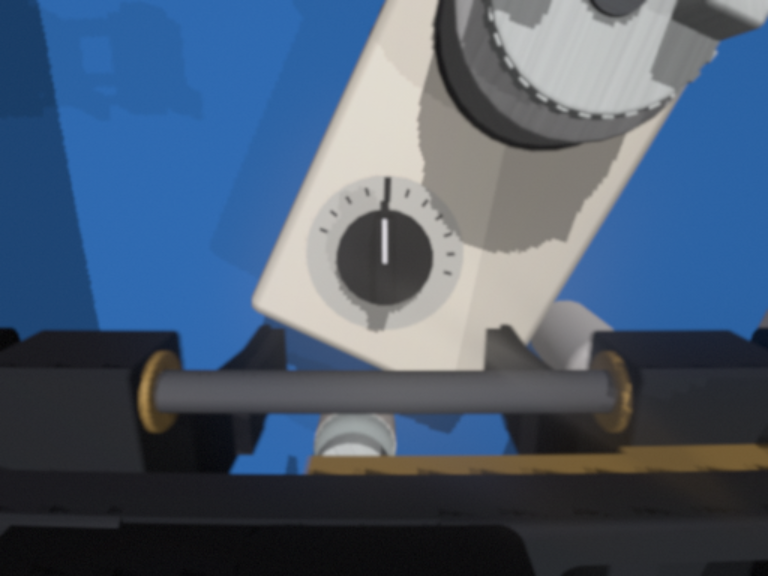

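The pointer line (385,220)-(385,263) stands almost exactly on the long mark at (387,178)-(387,205), with the disc centre at (385,257). I'll check the remaining angle numerically.

Run:
```python
from h import *
w=np.load("w2.npz");C=cam("wrist",dict(position=w["p"],tcp_rot=w["R"]))
g=w["im"].mean(2)
# line centroid / disc / mark by threshold
x0,y0,x1,y1=225,135,290,205
b=(g<75).astype(np.uint8); n,l,st,ce=cv2.connectedComponentsWithStats(b)
for i in range(1,n):
    if 5<st[i,4] and 195<ce[i,0]<320 and 110<ce[i,1]<215: print("dark",st[i],ce[i])
k=np.zeros_like(b);k[143:177,250:265]=(g[143:177,250:265]>130);n,l,st,ce=cv2.connectedComponentsWithStats(k)
for i in range(1,n):
    if st[i,4]>15:
        ys,xs=np.where(l==i);f=np.polyfit(ys,xs,1);print("line",st[i],ce[i]);E=[ray([np.polyval(f,v),v],.118,C) for v in(146,175)];d=E[0]-E[1];print(E,np.degrees(np.arctan2(d[1],d[0])))
c=ray(np.array([385,257])/1.5,.094,C)
m1=ray(np.array([387.3,178])/1.5,.081,C);m2=ray(np.array([387,205])/1.5,.081,C);d=m1-c;e=m1-m2
print(c,np.degrees(np.arctan2(d[1],d[0])),np.degrees(np.arctan2(e[1],e[0])))
# cap boss
print("boss",ray(np.array([616,0])/1.5,.184,C))
```

```text
dark [ 226  119   62   84 2864] [256.07681564 171.36906425]
line [254 146   5  30 122] [256.32786885 160.13114754]
[array([ 0.50312   , -0.08572825,  0.118     ]), array([ 0.51239582, -0.1139215 ,  0.118     ])] 108.2116519964914
[ 0.51297339 -0.1151527   0.094     ] 105.82393965652246 106.96640336954925
boss [0.57415804 0.05592655 0.184     ]
```

Run:
```python
from h import *
w=np.load("w2.npz");C=cam("wrist",dict(position=w["p"],tcp_rot=w["R"]));im=w["im"].astype(int)
rb=(im[:,:,0]-im[:,:,2])  # cream >0, blue <0
F=[];B=[]
for v in range(10,190,6):
    r=np.where(rb[v]>-25)[0]; r=r[(r>120)]
    F.append([r[0]-.5,v]);
for v in range(60,200,6):
    r=np.where(rb[v]>-25)[0]; r=r[r<500]; B.append([r[-1]+.5,v])
for E in(F,B):
    E=np.array(E);W=np.array([ray(u,.08,C)[:2] for u in E]);l=cv2.fitLine(W.astype(np.float32),cv2.DIST_HUBER,0,1e-4,1e-4).ravel()
    res=(W-l[2:])@[-l[1],l[0]]
    print(np.degrees(np.arctan2(l[1],l[0])),l[2:],np.abs(res).max(),np.median(abs(res)))
    print(E[::6])
```

```text
80.834305 [ 0.44603026 -0.04018918] 0.0005043683821485162 0.0002471539902028882
[[252.5  10. ]
 [235.5  46. ]
 [219.5  82. ]
 [203.5 118. ]
 [186.5 154. ]]
80.81725 [ 0.6649686 -0.0208759] 0.0005074645663912895 0.00028013622158903114
[[454.5  60. ]
 [432.5  96. ]
 [410.5 132. ]
 [388.5 168. ]]
```

Request:
drive_tool(
  motion=[
    [[0,0,40],[0,0,0]],
    [[-1,0,45],[0,0,0]],
    [[0,0,40],[0,0,0]],
    [[0,0,30],[0,0,0]],
    [[0,0,13],[0,0,0]],
  ],
  gripper=0.4,
)

```text
time_s: 6.4
position: [0.5094, -0.115, 0.0943]
tcp_rot: [[-0.301, 0.954, -0.009], [0.954, 0.301, 0.005], [0.007, -0.008, -1.0]]
force: [-0.8, 1.5, 10.2]
opening: 0.633
grasp_force: 6.2
```

Request:
drive_tool(
  motion=[
    [[0,0,0],[0,0,0]],
    [[0,0,0],[0,0,0]],
    [[0,0,0],[0,0,0]],
    [[0,0,0],[0,0,0]],
    [[0,0,0],[0,0,0]],
  ],
  gripper=0,
)

```text
time_s: 6.9
position: [0.5131, -0.1167, 0.0994]
tcp_rot: [[-0.301, 0.954, 0.0], [0.954, 0.301, -0.0], [-0.0, 0.0, -1.0]]
force: [0.0, 0.3, 0.5]
opening: 0.18
grasp_force: 0.0
```

```bash
python3 -c "
from h import *
s=read_state();R=s['tcp_rot'];print(s['position'],np.degrees(np.arctan2(R[1,0],R[0,0])),s['force'],s['moment'],s['opening'])"
```

```text
[ 0.5130808  -0.11672332  0.09942741] 107.52865512063235 [0.03778385 0.29772386 0.49796573] [-0.04079801  0.01206936  0.0037454 ] 0.17974960099467807
```

Request:
drive_tool(
  motion=[
    [[0,0,0],[0,0,0]],
    [[0,0,0],[0,0,0.022]],
    [[0,0,0],[0,0,0.02]],
    [[0,0,0],[0,0,0]],
    [[0,0,0],[0,0,0]],
  ],
)

```text
time_s: 7.4
position: [0.5128, -0.1168, 0.0994]
tcp_rot: [[-0.261, 0.965, -0.001], [0.965, 0.261, 0.0], [0.0, -0.001, -1.0]]
force: [-2.7, -1.1, 1.8]
opening: 0.156
grasp_force: 30.0
```

Request:
drive_tool(
  motion=[
    [[0,0,0],[0,0,0]],
    [[0,0,0],[0,0,0]],
    [[0,0,0],[0,0,0]],
    [[0,0,-25],[0,0,0]],
    [[0,0,-40],[0,0,0]],
  ],
  gripper=0.5,
)

```text
time_s: 7.9
position: [0.5116, -0.1159, 0.1629]
tcp_rot: [[-0.261, 0.965, -0.006], [0.965, 0.261, 0.003], [0.004, -0.005, -1.0]]
force: [1.0, -1.2, 0.9]
opening: 0.471
grasp_force: 0.0
```

Request:
drive_tool(
  motion=[
    [[0,0,-45],[0,0,0]],
    [[0,0,-45],[0,0,0]],
    [[0,0,-15],[0,0,0]],
    [[0,0,0],[0,0,0]],
    [[0,0,0],[0,0,0]],
  ],
  gripper=1,
)

```text
time_s: 8.4
position: [0.5127, -0.1164, 0.2688]
tcp_rot: [[-0.261, 0.965, -0.001], [0.965, 0.261, 0.0], [0.001, -0.0, -1.0]]
force: [-0.4, -0.4, -0.7]
opening: 0.869
grasp_force: 0.0
```

Run:
```python
from h import *
s=read_state();C=cam("wrist",s);im=capture("wrist");R=s["tcp_rot"]
cv2.imwrite("pics/w3.png",im[90:220,180:340,::-1])
g=im.mean(2);k=np.zeros(g.shape,np.uint8);k[140:180,248:268]=g[140:180,248:268]>130;n,l,st,ce=cv2.connectedComponentsWithStats(k)
for i in range(1,n):
    if st[i,4]>40:
        ys,xs=np.where(l==i);f=np.polyfit(ys,xs,1);t,b=st[i,1]+1,st[i,1]+st[i,3]-2
        E=[ray([np.polyval(f,v),v],.118,C) for v in(t,b)];d=E[0]-E[1];print(st[i],np.degrees(np.arctan2(d[1],d[0])))
print("tool",np.degrees(np.arctan2(R[1,0],R[0,0])),s["time_s"])
plan(.572,.066,.28,58,6)
```

```text
[255 144   4  30 118] 105.13212308571097
tool 105.13007050415179 8.4
from [ 0.5122 -0.1162  0.2679] 105.1 j6 -40.1
[[np.float64(26.7), np.float64(17.5), np.float64(-2.0)], [0, 0, np.float64(0.137)]],[[np.float64(28.9), np.float64(13.7), np.float64(-2.0)], [0, 0, np.float64(0.137)]],[[np.float64(30.5), np.float64(9.7), np.float64(-2.0)], [0, 0, np.float64(0.137)]],[[np.float64(31.5), np.float64(5.4), np.float64(-2.0)], [0, 0, np.float64(0.137)]],[[np.float64(31.9), np.float64(1.0), np.float64(-2.0)], [0, 0, np.float64(0.137)]],
[[np.float64(31.8), np.float64(-3.3), np.float64(-2.0)], [0, 0, np.float64(0.137)]],
```

The dial now stands at 105.1°, against 105.4° for the mark. Next is the cap.

Request:
drive_tool(
  motion=[
    [[26.7,17.5,-2],[0,0,0.137]],
    [[28.9,13.7,-2],[0,0,0.137]],
    [[30.5,9.7,-2],[0,0,0.137]],
    [[31.5,5.4,-2],[0,0,0.137]],
    [[31.9,1,-2],[0,0,0.137]],
  ],
)

```text
time_s: 8.95
position: [0.562, 0.0365, 0.2768]
tcp_rot: [[0.414, 0.91, -0.005], [0.91, -0.414, 0.001], [-0.001, -0.005, -1.0]]
force: [0.3, 0.2, -0.5]
opening: 0.995
grasp_force: 0.0
```

Request:
drive_tool(
  motion=[
    [[31.8,-3.3,-2],[0,0,0.137]],
    [[0,0,0],[0,0,0]],
    [[0,0,0],[0,0,0]],
    [[0,0,0],[0,0,0]],
  ],
)

```text
time_s: 9.35
position: [0.5719, 0.0648, 0.2799]
tcp_rot: [[0.529, 0.849, -0.003], [0.849, -0.529, -0.0], [-0.002, -0.003, -1.0]]
force: [-0.0, -0.1, -0.6]
opening: 1.001
grasp_force: 0.0
```

Run:
```python
from h import *
s=read_state();im=capture("wrist")
np.savez("w4.npz",p=s["position"],R=s["tcp_rot"],im=im)
cv2.imwrite("pics/w4.png",cv2.resize(im[:,:,::-1],(768,576)))
print(s["position"],s["time_s"],s["opening"])
```

```text
[0.57193305 0.06475383 0.27985215] 9.35 1.0007076990972992
```

View pics/w4.png

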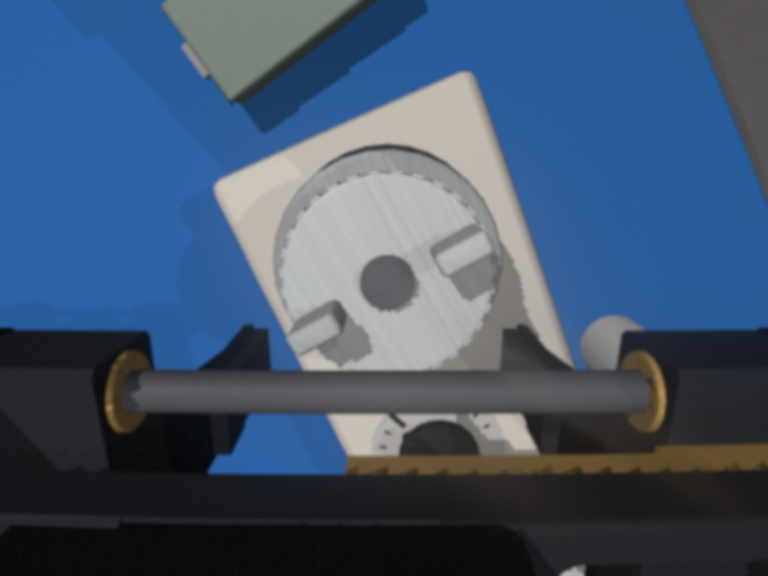

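The wrist view shows the cap boss at (387,282), with fin tops centred at about (463,249) and (314,327). The fins slope up to the right.

Run:
```python
from h import *
w=np.load("w4.npz");C=cam("wrist",dict(position=w["p"],tcp_rot=w["R"]))
b=ray(np.array([387,282])/1.5,.184,C)
r=ray(np.array([463,249])/1.5,.21,C);l=ray(np.array([314,327])/1.5,.21,C);d=r-l
print(b,(r+l)/2,r,l,np.hypot(*d[:2]),"fin deg",np.degrees(np.arctan2(d[1],d[0])))
k=cv2.HoughCircles(cv2.cvtColor(w["im"],cv2.COLOR_RGB2GRAY),cv2.HOUGH_GRADIENT,1,300,param1=80,param2=20,minRadius=14,maxRadius=24);print(k)
s=read_state();print(s["position"])
```

```text
[0.57346132 0.06588558 0.184     ] [0.57514119 0.06890409 0.21      ] [0.61885625 0.06638926 0.21      ] [0.53142614 0.07141893 0.21      ] 0.08757466921836687 fin deg -3.292478078734069
[[[259.5 187.5  20.1]]]
[0.57209873 0.06452149 0.28025918]
```

Request:
drive_tool(
  motion=[
    [[2.2,-0.3,30],[0,0,0]],
    [[0,0,30],[0,0,0]],
    [[0,0,20],[0,0,0]],
    [[0,0,9],[0,0,0]],
    [[0,0,5],[0,0,0]],
  ],
)

```text
time_s: 9.9
position: [0.5734, 0.0666, 0.1865]
tcp_rot: [[0.53, 0.848, -0.001], [0.848, -0.53, -0.0], [-0.001, -0.001, -1.0]]
force: [-0.6, -0.2, -0.2]
opening: 1.004
grasp_force: 0.0
```

Request:
drive_tool(
  motion=[
    [[0,0,0],[0,0,0]],
    [[0,0,0],[0,0,0]],
    [[0,0,0],[0,0,0]],
  ],
)

```text
time_s: 10.2
position: [0.5746, 0.0674, 0.1885]
tcp_rot: [[0.529, 0.848, 0.002], [0.848, -0.529, -0.0], [0.001, 0.002, -1.0]]
force: [-0.3, 1.2, 0.2]
opening: 1.003
grasp_force: 0.0
```

```bash
cat > st.py <<'E'
from h import *
s=read_state();R=s['tcp_rot'];print(s['position'].round(4),"yaw rad",np.arctan2(R[1,0],R[0,0]).round(4),"F",s['force'].round(1),"M",s['moment'].round(2),"t",s['time_s'].__round__(2))
E
python3 st.py
```

```text
[0.5746 0.0674 0.1885] yaw rad 1.0128 F [-0.3  1.2  0.2] M [-0.09  0.08 -0.  ] t 10.2
```

Request:
drive_tool(
  motion=[
    [[-0.5,0,0],[0,0,-0.06]],
    [[-0.5,0,0],[0,0,-0.06]],
    [[0,0,0],[0,0,-0.06]],
    [[0,0,0],[0,0,-0.06]],
    [[0,0,0],[0,0,-0.06]],
  ],
)

```text
time_s: 10.7
position: [0.5735, 0.0653, 0.1884]
tcp_rot: [[0.253, 0.967, 0.001], [0.967, -0.253, -0.002], [-0.002, 0.002, -1.0]]
force: [-0.9, -3.8, 1.3]
opening: 0.996
grasp_force: 3.4
```

```bash
python3 st.py
```

```text
[0.5735 0.0653 0.1884] yaw rad 1.3147 F [-0.9 -3.8  1.3] M [-0.72  0.23 -0.3 ] t 10.7
```

Request:
drive_tool(
  motion=[
    [[-1,0,0],[0,0,-0.02]],
    [[0,0,0],[0,0,-0.02]],
    [[0,0,0],[0,0,-0.02]],
    [[0,0,0],[0,0,0]],
  ],
)

```text
time_s: 11.1
position: [0.5736, 0.0653, 0.1879]
tcp_rot: [[0.196, 0.981, 0.002], [0.981, -0.196, -0.001], [-0.0, 0.002, -1.0]]
force: [-0.1, -4.1, 1.7]
opening: 0.997
grasp_force: 1.6
```

```bash
python3 st.py
```

```text
[0.5736 0.0653 0.1879] yaw rad 1.3733 F [-0.1 -4.1  1.7] M [-0.62 -0.02 -0.14] t 11.1
```

Request:
drive_tool(
  motion=[
    [[0,0,0],[0,0,-0.02]],
    [[0,0,0],[0,0,-0.02]],
    [[0,0,0],[0,0,0]],
  ],
)

```text
time_s: 11.4
position: [0.5736, 0.0655, 0.1876]
tcp_rot: [[0.157, 0.988, 0.001], [0.988, -0.157, -0.0], [-0.0, 0.002, -1.0]]
force: [0.3, -2.7, 2.7]
opening: 0.997
grasp_force: 1.8
```

```bash
python3 st.py
```

```text
[0.5736 0.0655 0.1876] yaw rad 1.4135 F [ 0.3 -2.7  2.7] M [-0.62 -0.18 -0.14] t 11.4
```

Request:
drive_tool(
  motion=[
    [[0,0,0],[0,0,-0.02]],
    [[0,0,0],[0,0,-0.02]],
    [[0,0,0],[0,0,0]],
  ],
)

```text
time_s: 11.7
position: [0.5736, 0.0656, 0.1875]
tcp_rot: [[0.117, 0.993, 0.001], [0.993, -0.117, -0.0], [-0.0, 0.001, -1.0]]
force: [1.2, -3.1, 2.7]
opening: 0.997
grasp_force: 2.0
```

```bash
python3 st.py
```

```text
[0.5736 0.0656 0.1875] yaw rad 1.4535 F [ 1.2 -3.1  2.7] M [-0.73 -0.28 -0.17] t 11.7
```

Request:
drive_tool(
  motion=[
    [[0,0,0],[0,0,-0.02]],
    [[0,0,0],[0,0,-0.02]],
    [[0,0,0],[0,0,0]],
  ],
)

```text
time_s: 12.0
position: [0.5735, 0.0656, 0.1875]
tcp_rot: [[0.077, 0.997, 0.001], [0.997, -0.077, -0.0], [-0.0, 0.001, -1.0]]
force: [1.4, -3.7, 4.5]
opening: 1.0
grasp_force: 2.1
```

```bash
python3 st.py
```

```text
[0.5735 0.0656 0.1875] yaw rad 1.4934 F [ 1.4 -3.7  4.5] M [-0.75 -0.37 -0.16] t 12.0
```

Request:
drive_tool(
  motion=[
    [[0,0,-2],[0,0,-0.02]],
    [[0,0,0],[0,0,-0.02]],
    [[0,0,0],[0,0,0]],
  ],
)

```text
time_s: 12.3
position: [0.5729, 0.0656, 0.1884]
tcp_rot: [[0.037, 0.999, -0.001], [0.999, -0.037, 0.0], [-0.0, -0.001, -1.0]]
force: [3.0, -4.6, -1.2]
opening: 0.997
grasp_force: 3.0
```

```bash
python3 st.py
```

```text
[0.5729 0.0656 0.1884] yaw rad 1.5333 F [ 3.  -4.6 -1.2] M [-0.83 -0.41 -0.26] t 12.3
```

Request:
drive_tool(
  motion=[
    [[0,0,0],[0,0,-0.015]],
    [[0,0,0],[0,0,-0.015]],
    [[0,0,0],[0,0,0]],
  ],
)

```text
time_s: 12.6
position: [0.5729, 0.0656, 0.1884]
tcp_rot: [[0.008, 1.0, -0.001], [1.0, -0.008, -0.0], [-0.0, -0.001, -1.0]]
force: [3.6, -4.5, -2.5]
opening: 1.002
grasp_force: 3.2
```

```bash
python3 st.py
```

```text
[0.5729 0.0656 0.1884] yaw rad 1.5632 F [ 3.6 -4.5 -2.5] M [-0.81 -0.43 -0.28] t 12.6
```

Request:
drive_tool(
  motion=[
    [[-1,1,0],[0,0,-0.02]],
    [[0,0,0],[0,0,-0.02]],
    [[0,0,0],[0,0,0]],
  ],
)

```text
time_s: 12.9
position: [0.5731, 0.0652, 0.1886]
tcp_rot: [[-0.033, 0.999, -0.002], [0.999, 0.033, 0.001], [0.001, -0.002, -1.0]]
force: [1.9, -1.3, -3.4]
opening: 1.002
grasp_force: 2.8
```

```bash
python3 st.py
```

```text
[0.5731 0.0652 0.1886] yaw rad 1.6035 F [ 1.9 -1.3 -3.4] M [-0.33 -0.17 -0.27] t 12.9
```

Request:
drive_tool(
  motion=[
    [[0,0,0.5],[0,0,-0.02]],
    [[0,0,0],[0,0,-0.02]],
    [[0,0,0],[0,0,0]],
  ],
)

```text
time_s: 13.2
position: [0.5731, 0.0651, 0.1885]
tcp_rot: [[-0.073, 0.997, -0.002], [0.997, 0.073, 0.001], [0.001, -0.002, -1.0]]
force: [-0.6, -0.4, -1.7]
opening: 0.997
grasp_force: 2.7
```

```bash
python3 st.py
```

```text
[0.5731 0.0651 0.1885] yaw rad 1.6436 F [-0.6 -0.4 -1.7] M [-0.18  0.07 -0.22] t 13.2
```

Request:
drive_tool(
  motion=[
    [[0,0,0.5],[0,0,-0.02]],
    [[0,0,0],[0,0,-0.02]],
    [[0,0,0],[0,0,0]],
  ],
)

```text
time_s: 13.5
position: [0.5732, 0.065, 0.1884]
tcp_rot: [[-0.112, 0.994, -0.002], [0.994, 0.112, 0.001], [0.001, -0.002, -1.0]]
force: [-2.2, 0.9, 0.9]
opening: 1.001
grasp_force: 3.6
```

```bash
python3 st.py
```

```text
[0.5732 0.065  0.1884] yaw rad 1.6833 F [-2.2  0.9  0.9] M [-0.08  0.41 -0.32] t 13.5
```

Request:
drive_tool(
  motion=[
    [[0,-0.7,0],[0,0,-0.015]],
    [[0,0,0],[0,0,-0.015]],
    [[0,0,0],[0,0,0]],
  ],
)

```text
time_s: 13.8
position: [0.5731, 0.0651, 0.1883]
tcp_rot: [[-0.141, 0.99, -0.0], [0.99, 0.141, 0.001], [0.001, -0.0, -1.0]]
force: [-1.5, 1.5, 0.7]
opening: 1.0
grasp_force: 7.0
```

```bash
python3 st.py
```

```text
[0.5731 0.0651 0.1883] yaw rad 1.7124 F [-1.5  1.5  0.7] M [ 0.2   0.37 -0.67] t 13.8
```

Request:
drive_tool(
  motion=[
    [[0,0,0],[0,0,0.02]],
    [[0,0,2],[0,0,0]],
    [[0,0,2],[0,0,0]],
    [[0,0,2],[0,0,0]],
    [[0,0,0],[0,0,0]],
  ],
)

```text
time_s: 14.3
position: [0.5734, 0.0648, 0.1821]
tcp_rot: [[-0.122, 0.993, 0.0], [0.993, 0.122, 0.0], [0.0, 0.0, -1.0]]
force: [-0.9, 1.9, 1.9]
opening: 0.998
grasp_force: 1.6
```

```bash
python3 st.py
```

```text
[0.5734 0.0648 0.1821] yaw rad 1.693 F [-0.9  1.9  1.9] M [ 0.42  0.34 -0.13] t 14.3
```

Request:
drive_tool(
  motion=[
    [[0,0,2],[0,0,0]],
    [[0,0,2],[0,0,0]],
    [[0,0,2],[0,0,0]],
    [[0,0,2],[0,0,0]],
    [[0,0,0],[0,0,0]],
  ],
)

```text
time_s: 14.8
position: [0.5733, 0.0647, 0.1756]
tcp_rot: [[-0.122, 0.993, 0.0], [0.993, 0.122, 0.0], [-0.0, 0.0, -1.0]]
force: [-3.6, 2.1, 10.7]
opening: 1.004
grasp_force: 7.0
```

```bash
python3 st.py
```

```text
[0.5733 0.0647 0.1756] yaw rad 1.6928 F [-3.6  2.1 10.7] M [ 0.37  0.74 -0.2 ] t 14.8
```

Request:
drive_tool(
  motion=[
    [[0,0,2],[0,0,0]],
    [[0,0,2],[0,0,0]],
    [[0,0,2],[0,0,0]],
    [[0,0,1.5],[0,0,0]],
    [[0,0,0],[0,0,0]],
  ],
)

```text
time_s: 15.3
position: [0.5733, 0.0646, 0.1702]
tcp_rot: [[-0.123, 0.992, 0.001], [0.992, 0.123, -0.001], [-0.001, 0.001, -1.0]]
force: [-7.1, 2.3, 21.1]
opening: 1.0
grasp_force: 11.3
```

```bash
python3 st.py
```

```text
[0.5733 0.0646 0.1702] yaw rad 1.6938 F [-7.1  2.3 21.1] M [ 0.4   1.56 -0.02] t 15.3
```

Request:
drive_tool(
  motion=[
    [[0,-1,0],[0,0,-0.02]],
    [[0,0,0],[0,0,-0.02]],
    [[0,0,0],[0,0,-0.01]],
  ],
)

```text
time_s: 15.6
position: [0.5733, 0.0646, 0.1702]
tcp_rot: [[-0.172, 0.985, 0.003], [0.985, 0.172, -0.0], [-0.001, 0.003, -1.0]]
force: [-5.4, 3.3, 19.1]
opening: 0.999
grasp_force: 10.6
```

```bash
python3 st.py
```

```text
[0.5733 0.0646 0.1702] yaw rad 1.7438 F [-5.4  3.3 19.1] M [ 0.47  1.22 -0.05] t 15.6
```

Request:
drive_tool(
  motion=[
    [[0,0,0],[0,0,-0.04]],
    [[0,0,0],[0,0,-0.04]],
    [[0,0,0],[0,0,-0.04]],
    [[0,0,0],[0,0,-0.04]],
    [[0,0,0],[0,0,-0.04]],
  ],
)

```text
time_s: 16.1
position: [0.5733, 0.0646, 0.1702]
tcp_rot: [[-0.365, 0.931, 0.003], [0.931, 0.365, -0.0], [-0.001, 0.003, -1.0]]
force: [-4.9, 3.0, 19.9]
opening: 1.003
grasp_force: 10.7
```

```bash
python3 st.py
```

```text
[0.5733 0.0646 0.1702] yaw rad 1.9448 F [-4.9  3.  19.9] M [ 0.48  1.16 -0.11] t 16.1
```

Request:
drive_tool(
  motion=[
    [[0,0,0],[0,0,-0.05]],
    [[0,0,0],[0,0,-0.05]],
    [[0,0,0],[0,0,-0.05]],
    [[0,0,0],[0,0,-0.05]],
    [[0,0,0],[0,0,-0.05]],
  ],
)

```text
time_s: 16.6
position: [0.5733, 0.0647, 0.1702]
tcp_rot: [[-0.585, 0.811, 0.004], [0.811, 0.585, -0.0], [-0.002, 0.003, -1.0]]
force: [-5.2, 3.1, 19.7]
opening: 1.003
grasp_force: 10.7
```

Request:
drive_tool(
  motion=[
    [[0,0,-4],[0,0,0]],
    [[0,0,-5],[0,0,0]],
    [[0,0,-6],[0,0,0]],
    [[0,0,-6],[0,0,0]],
    [[0,0,0],[0,0,0]],
  ],
)

```text
time_s: 17.1
position: [0.5726, 0.0639, 0.1882]
tcp_rot: [[-0.583, 0.812, 0.001], [0.812, 0.583, -0.001], [-0.001, -0.0, -1.0]]
force: [0.3, 0.5, 0.8]
opening: 1.002
grasp_force: 0.2
```

```bash
python3 st.py
```

```text
[0.5726 0.0639 0.1882] yaw rad 2.1932 F [0.3 0.5 0.8] M [-0.04  0.07 -0.06] t 17.1
```

Request:
drive_tool(
  motion=[
    [[0,0,-9],[0,0,-0.04]],
    [[0,0,0],[0,0,-0.04]],
    [[0,0,0],[0,0,-0.04]],
    [[0,0,0],[0,0,-0.04]],
    [[0,0,0],[0,0,-0.04]],
  ],
)

```text
time_s: 17.6
position: [0.5724, 0.0635, 0.1962]
tcp_rot: [[-0.733, 0.68, -0.0], [0.68, 0.733, -0.001], [-0.001, -0.001, -1.0]]
force: [-0.6, -1.1, 0.7]
opening: 0.999
grasp_force: 3.4
```

```bash
python3 st.py
```

```text
[0.5724 0.0635 0.1962] yaw rad 2.3934 F [-0.6 -1.1  0.7] M [-0.08  0.07 -0.32] t 17.6
```

Request:
drive_tool(
  motion=[
    [[0,0,-2],[0,0,-0.04]],
    [[0,0,0],[0,0,-0.04]],
    [[0,0,0],[0,0,-0.03]],
    [[0,0,0],[0,0,-0.03]],
    [[0,0,0],[0,0,0]],
  ],
)

```text
time_s: 18.1
position: [0.5726, 0.064, 0.1985]
tcp_rot: [[-0.821, 0.571, 0.0], [0.571, 0.821, -0.001], [-0.001, -0.0, -1.0]]
force: [0.8, -1.0, -0.0]
opening: 1.002
grasp_force: 0.4
```

```bash
python3 st.py
```

```text
[0.5726 0.064  0.1985] yaw rad 2.5333 F [ 0.8 -1.  -0. ] M [-0.13 -0.1  -0.09] t 18.1
```

Request:
drive_tool(
  motion=[
    [[0,0,0],[0,0,-0.03]],
    [[0,0,0],[0,0,-0.03]],
    [[0,0,0],[0,0,0]],
  ],
)

```text
time_s: 18.4
position: [0.5726, 0.0644, 0.1989]
tcp_rot: [[-0.854, 0.521, 0.001], [0.521, 0.854, -0.0], [-0.001, 0.0, -1.0]]
force: [0.5, -1.1, 0.4]
opening: 1.001
grasp_force: 0.5
```

```bash
python3 st.py
```

```text
[0.5726 0.0644 0.1989] yaw rad 2.5937 F [ 0.5 -1.1  0.4] M [-0.14 -0.19 -0.13] t 18.4
```

Request:
drive_tool(
  motion=[
    [[0,0,0],[0,0,0.06]],
    [[0,0,-15],[0,0,0]],
    [[0,0,-35],[0,0,0]],
    [[0,0,-40],[0,0,0]],
    [[0,0,-20],[0,0,0]],
  ],
)

```text
time_s: 18.9
position: [0.5734, 0.0649, 0.3125]
tcp_rot: [[-0.821, 0.571, 0.005], [0.571, 0.821, 0.0], [-0.004, 0.003, -1.0]]
force: [0.3, -0.4, -0.4]
opening: 1.0
grasp_force: 0.0
```

Request:
drive_tool(
  motion=[
    [[0,0,0],[0,0,0]],
    [[0,0,0],[0,0,0]],
    [[0,0,0],[0,0,0]],
    [[0,0,0],[0,0,0]],
  ],
)

```text
time_s: 19.3
position: [0.5713, 0.0646, 0.3071]
tcp_rot: [[-0.82, 0.572, -0.004], [0.572, 0.82, 0.0], [0.003, -0.002, -1.0]]
force: [0.3, 0.5, 0.6]
opening: 0.999
grasp_force: 0.0
```

```bash
python3 st.py
python3 - <<'E'
from h import *
s=read_state();im=capture("wrist");sc=capture("scene")
np.savez("w5.npz",p=s["position"],R=s["tcp_rot"],im=im)
a=cv2.resize(im[:,:,::-1],(400,300));b=cv2.resize(sc[120:300,130:370,::-1],(400,300))
cv2.imwrite("pics/w5.png",np.hstack([a,b]))
E
```

```text
[0.5713 0.0646 0.3071] yaw rad 2.5329 F [0.3 0.5 0.6] M [0.01 0.06 0.05] t 19.3
```

View pics/w5.png

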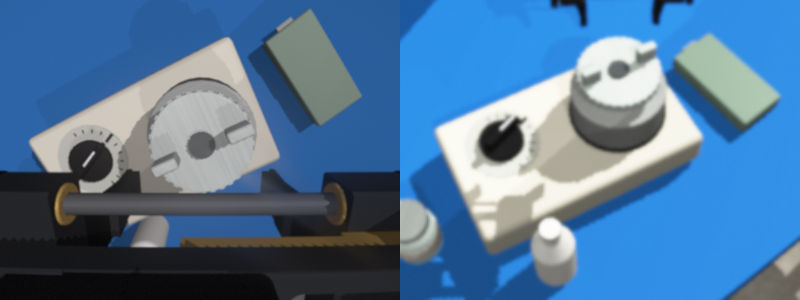

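Run:
```python
from h import *
S=cam("scene");w=np.load("w5.npz");C=cam("wrist",dict(position=w["p"],tcp_rot=w["R"]))
w4=np.load("w4.npz")
print("initial scene boss seen",np.array([391,247])/1.5,"pred",proj([.573,.0655,.184],S))
print("now seen",[130+220*.6,120+70*.6],"pred .184/.196",proj([.573,.0655,.184],S),proj([.573,.0655,.196],S))
for z in(.21,.222):
    r=ray(np.array([239,130])*1.28,z,C);l=ray(np.array([166,161])*1.28,z,C);d=r-l;print(z,np.hypot(*d[:2]),"cap rad",(np.arctan2(d[1],d[0])+.16)%np.pi,(r+l)/2)
im=cv2.cvtColor(capture("scene"),cv2.COLOR_RGB2GRAY);print(cv2.HoughCircles(im[140:190,230:295],cv2.HOUGH_GRADIENT,1,100,param1=60,param2=8,minRadius=5,maxRadius=9))
```

```text
initial scene boss seen [260.66666667 164.66666667] pred [261.3892778  163.39659989]
now seen [262.0, 162.0] pred .184/.196 [261.3892778  163.39659989] [261.48004612 160.59664091]
0.21 0.08784592642604436 cap rad 1.536573529062745 [0.57036635 0.06799656 0.21      ]
0.222 0.0837734725921848 cap rad 1.5365735290627451 [0.56771646 0.0697647  0.222     ]
[[[30.5 22.5  6.9]]]
```

Run:
```python
from h import *
a=cv2.resize(cv2.imread("pics/scene.png"),(512,384),interpolation=cv2.INTER_AREA);b=capture("scene")[:,:,::-1]
def cen(im,x,y,h=11):
    g=im.mean(2)[y-h:y+h+1,x-h:x+h+1];m=(g<150).astype(np.uint8);n,l,st,ce=cv2.connectedComponentsWithStats(m)
    i=l[h,h];return ce[i]+[x-h,y-h],st[i]
print("scene",cen(a,261,164),cen(b,262,162))
for f in("w4","w5"):
    w=np.load(f+".npz");C=cam("wrist",dict(position=w["p"],tcp_rot=w["R"]));u=(258,188) if f=="w4" else (258,187)
    c,st=cen(w["im"],*u,h=26);rad=np.sqrt(st[4]/np.pi);print(f,c,st, "height-from-size px*dist",rad*(C[5][2]-.184),rad*(C[5][2]-.196))
cv2.imwrite("pics/cmp.png",np.hstack([cv2.resize(x[130:215,215:305],(400,378)) for x in(a,b)]))
```

```text
scene (array([260.57281553, 164.25242718]), array([  5,   6,  12,  11, 103], dtype=int32)) (array([260.77884615, 161.39423077]), array([  4,   6,  13,  10, 104], dtype=int32))
w4 [258.73777403 188.47554806] [   7    8   41   38 1186] height-from-size px*dist 4.9973847423892215 4.764227637410599
w5 [260.24403816 185.08187599] [   6    7   47   36 1258] height-from-size px*dist 5.700070448621863 5.459940332847173
```

View pics/cmp.png

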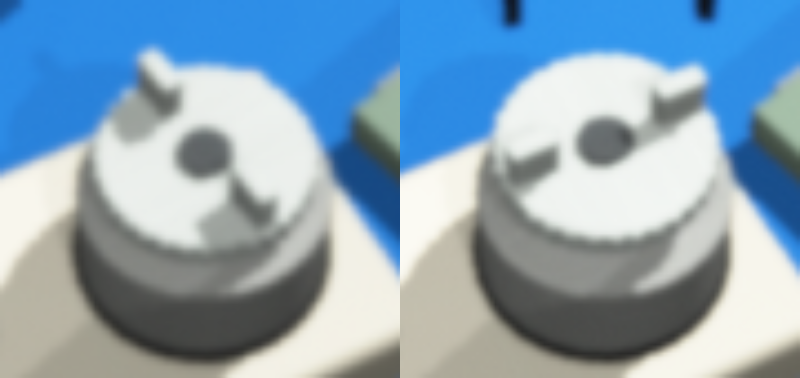

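In the scene view, the cap has risen 2.86 px between before (left) and after (right). Rising 12 mm should give 2.8 px, so the cap is free and sprung up. The gripper is clear of it.

```bash
python3 -c "
from rig import hand_in
print(hand_in())"
```

```text
the job is handed in; nothing more can be done
None
```

The job is handed in: the dial is within about half a degree of the long mark by my camera measurement, and the cap turned past its stop and sprang up. I bore lightly on the stop, about 0.7 N m at most against a limit of 1.3. The slide box, jar and wash bottle were not touched, and it took about 19.5 s of the 51 s allowed.

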